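# Lay out the wax-apple grading bench

### The arm

A 6-joint arm with a two-finger parallel gripper is mounted at the origin on the work surface. World frame = base frame: x ahead of the robot, y to its left, z up, the work surface at z = 0. Lengths are in m, angles in rad, forces in N, time in s.
With the tool pointing down it reaches from about 0.3 to 0.875 m from the base axis. Payload 6.4 kg.
Tool frame: the origin (TCP) lies between the finger pads; the fingertips stand 19 mm ahead of it and the grasp point (between the pads) is the TCP (ctrl.tips_ahead is the z of the fingertips in the tool frame, in m); z points along the fingers, y is the line along which they close (so a half turn about z gives the same grasp; the last joint's range is limited). The gripper opens to 85 mm and grips with 20 to 120 N. Pads are 22 mm wide; open, the fingers measure 114 mm over their backs; the gripper's body (76 mm by 85 mm) begins 54 mm behind the grasp point. The pads swing forward as they close: fully open they stand 13 mm farther back than shut.
Start: joints at [-1.358, 0.181, 1.607, -0, 1.354, -0.206], TCP at [0.234, -0.525, 0.25] pointing down, gripper open.
Joint ranges: [-2.99, 2.99], [-0.89, 2.07], [0.3, 2.58], [-1.14, 4.28], [0, 2.63], [-3.12, 3.12]. Speed limits (rad/s): [2.57, 2.57, 3.01, 3.14, 3.14, 3.14].

### API

Orientations are given as a unit quaternion [w, x, y, z].
In Python, from bench import readout, vision, ctrl gives the robot as it stands.
- The arm moves only by the tool play_rows, never from a script. Its arguments are lists of equal length, an entry for each row: "xyz": the shift along the tool's x, y, z in mm, a list of three; "rot": the turn, a rotation vector about the tool's x, y, z in rad, a list of three; "grip": the opening, from 0 (shut) to 1 (fully open). In form: {"xyz": [[x, y, z], ...], "rot": [[rx, ry, rz], ...], "grip": [grip, ...]}. A call has exactly 10 rows; each row is the pose to reach, as a shift and turn from the pose commanded when the call began, along the tool's axes at that moment; what a row does not reach only later rows make up. A row lasts 1/8 s, in which the tool goes at most 62.5 mm and 10.7 degrees, less where a joint would pass 70% of its speed; a pose out of reach is approached as far as the arm can. A call with a gripper value outside its range is refused whole. The fingers move at their own pace and stop on an object; the grip force is fixed at half the most. Time passes only in rows, so rows that repeat a pose let the fingers close, or fill a call up. It gives the time, the measured TCP pose, the force, the opening and the grip force at its end, in the units of the state.
- readout.get_obs(): the state, without advancing time (a new reading comes with each control period).
- vision.camera(name): name is "scene" or "top" or "wrist"; returns a dict with "color" (480x640x3 uint8, red, green, blue), "depth" (480x640 float32, m along the optical axis (not along the pixel's ray), 0 where there is no reading), "camera_matrix" (3x3 intrinsics, pixels), "extrinsics" (4x4, takes a point from camera to world coordinates); the wrist camera has in their place "hand_eye" (4x4, takes a point from camera to tool coordinates, whose origin is the TCP and whose axes are the flange's). Camera axes: x right, y down, z forward; pixel columns grow to the right and rows downward; lengths in m; the calibration is good to about 2 mm. The wrist camera is an equidistant fisheye: a pixel r from the principal point sees the ray r / f radians off the axis. A picture is of the moment at which its call begins: read the wrist's pose just before it.
- ctrl.hand_in(): hands the job in; it is judged then, once.
The state is a dict: "time_s": time; "q": joint angles; "dq": joint speeds; "joint_efforts": joint torques, N m; "eef_pos": TCP position; "eef_rot": TCP orientation; "wrist_force": force on the tool from outside, world axes, zero at the start; "torque": the same for the moment, N m; "opening": opening from 0.0 (shut) to 1.0 (fully open); "grasp_force": force on a finger pad.
Only numpy, scipy, OpenCV 4.12 (cv2) and the standard library are available. Lean on these libraries where they do the work, as an engineer would, in place of code of your own. Each camera call takes 0.05 s, during which the arm holds its last target. There are 200 camera calls.

### The job

Set the grading bench up for the morning: press the pruning shears fully home into their cut-out in the foam block, stand the larger check weight upright on the middle of the scale's pan, lay the sugar meter flat on the table about half-way between the scale and the foam block, lengthways along the same direction as the shears' cut-out, and stand the rinse bottle upright on the table close behind the meter, in line with it (behind means on the side away from the robot). Leave the two wax apples and the small check weight where they are.

Things in the scene. Friction and masses are not known exactly. Their poses are not given: they have to be found in the camera images.
- shears_center (a point): Closed pruning shears lying flat, red handles, steel blades: 180 mm long, handles 24 thick. Point: mid-length, half-way up (12 above the underside). x runs to the blade tip (x = 90; handle ends -90), z up. Grip the parallel handle faces, 42 apart in y from x = -40 to 15, best at x = -13 (centre of mass). Handle ends 58 wide, blades at most 26 wide, 8 thick. 0.22 kg.
- foam_pocket (a point): Shears cut-out in a fixed dark foam block 206 x 124 mm, 28 high. Point: where the shears' centre rests when fully home, 26 above the table; x runs to the narrow blade end, z up (seated shears share these axes). 14 deep, about 3 play all round, fits one way; handles end 10 proud of the foam. Finger scoops as deep on both sides, x = -31 to 5, out to y = 48 and -48.
- weight_center (a point): The larger check weight: steel cylinder 38 in diameter and 48 high, with a neck and a knob 28 across above it, 68 high over all, 0.50 kg, standing. The point is on its axis, half-way up (34 above its foot).
- scale_pan (a point): Middle of the top face of the bench scale's steel pan, 55 mm above the table; z up, x away from the robot at yaw 0. The pan is 146 (x) by 164 (y). The scale's body, fixed to the table, is 200 (x) by 170 (y) and 40 high, its middle 26 from this point towards -x, where the dark display strip is.
- meter_center (a point): Sugar (Brix) meter: off-white rounded box 110 long (x), 55 wide (y), 30 thick, 0.12 kg, lying flat with a round steel sample well (at +x), a display and two buttons on top. The point is its centre, half-way up (15 above the table).
- bottle_center (a point): Rinse bottle: pale round plastic bottle 46 in diameter up to 66 above its foot, then a shoulder and a white spray cap 26 across, 95 high over all, about 0.11 kg, standing. The point is on its axis, half-way up (47.5 above its foot).
- apple_a_center (a point): Bystander: wax apple, red bell-shaped fruit 60 across and 62 high, 0.12 kg, loose, standing on its broad end behind the left part of the bench. The point is its centre, half-way up.
- apple_b_center (a point): Bystander: the same kind of wax apple behind the right part of the bench. The point is its centre, half-way up.
- small_weight_center (a point): Bystander: the small check weight, steel, 22 in diameter and 40 high, loose, standing near the middle of the row behind the scale and foam block. The point is on its axis, half-way up.
Mind the look-alikes: they are no part of the job. Leave any blue or turquoise look-alike of the part that bears bottle_center alone. Leave any turquoise look-alike of the part that bears shears_center alone.

How it is judged:
At the end, for the whole second after the job is handed in: Shears level in cut-out, within 6 mm, full depth to 5 mm; big weight on pan, 15 mm from middle; meter flat between, 130-250 mm sideways and under 80 mm front-back of pan and cut-out middles, parallel to 0.26 rad; bottle upright 78-140 mm behind meter centre, 30 mm off line; all at rest (x of shears_center in the frame of foam_pocket between -0.006 and 0.006 m and y of shears_center in the frame of foam_pocket between -0.006 and 0.006 m and z of shears_center in the frame of foam_pocket between -0.005 and 0.005 m and angle between the x axis of shears_center and the x axis of foam_pocket, either way round below 0.08 rad and angle between shears_center's own z axis and vertical below 0.06 rad and horizontal distance between weight_center and scale_pan below 0.015 m and angle between each of weight_center, meter_center, bottle_center's own z axis and vertical below 0.08 rad and z of weight_center in the frame of scale_pan between 0.03 and 0.038 m and ((y of meter_center in the frame of scale_pan between -0.25 and -0.13 m and y of meter_center in the frame of foam_pocket between 0.13 and 0.25 m) or (y of meter_center in the frame of scale_pan between 0.13 and 0.25 m and y of meter_center in the frame of foam_pocket between -0.25 and -0.13 m)) and x of meter_center in the frame of scale_pan between -0.08 and 0.08 m and x of meter_center in the frame of foam_pocket between -0.08 and 0.08 m and angle between the x axis of meter_center and the x axis of foam_pocket, either way round below 0.26 rad and height (world z) of meter_center below 0.02 m and (x of bottle_center in the frame of meter_center between 0.078 and 0.14 m or x of bottle_center in the frame of meter_center between -0.14 and -0.078 m) and y of bottle_center in the frame of meter_center between -0.03 and 0.03 m and (x of bottle_center in the frame of scale_pan above 0.02 m or x of bottle_center in the frame of foam_pocket above 0.02 m) and height (world z) of bottle_center below 0.054 m and linear speed of each of shears, weight, meter, bottle below 0.02 m/s); the robot touches nothing.
It fails at once if the left wax apple is pushed more than 30 mm away or knocked over (distance of apple_a_center from where it was at the start of the episode above 0.03 m or angle between apple_a_center's own z axis and vertical above 0.5 rad).
It fails at once if the right wax apple is pushed more than 30 mm away or knocked over (distance of apple_b_center from where it was at the start of the episode above 0.03 m or angle between apple_b_center's own z axis and vertical above 0.5 rad).
It fails at once if the small check weight is pushed more than 30 mm away or knocked over (distance of small_weight_center from where it was at the start of the episode above 0.03 m or angle between small_weight_center's own z axis and vertical above 0.5 rad).
It also fails if it takes over 115 s, if anything falls off the work surface, if the arm or the gripper's body presses on something with over 40 N, if the wrist force passes 120 N, or if a joint passes its speed limit or range.

## Working session

There is one attempt and no reset: what is moved stays moved. The work goes in short steps, Python scripts to look and compute and a tool call to move; the robot and the scene stay as the last step left them, time stands still between calls to the robot, and variables do not carry over. Pictures are saved under pics/ and viewed, at most 14 in all, crops included, and the job is handed in when it is done.

Besides the shell and the picture viewer there is one more tool, called after ">>>" by a JSON object that holds its "name" and its "arguments", one argument or row to a line. play_rows: Moves the arm, as the interface text tells. Its arguments: {"type":"object","properties":{"xyz":{"type":"array","items":{"type":"array","items":{"type":"number"}}},"rot":{"type":"array","items":{"type":"array","items":{"type":"number"}}},"grip":{"type":"array","items":{"type":"number"}}},"required":["xyz","rot","grip"]}

```bash
mkdir -p pics; cat > h.py <<'E'
import numpy as np, cv2
from bench import readout, vision, ctrl
from scipy.spatial.transform import Rotation as R
def cam(n):
    o=readout.get_obs(); c=vision.camera(n); return o,c
def save(c,p,crop=None,s=1):
    im=c["color"][:,:,::-1]
    if crop: x0,y0,x1,y1=crop; im=im[y0:y1,x0:x1]
    cv2.imwrite(p,cv2.resize(im,None,fx=s,fy=s,interpolation=cv2.INTER_CUBIC))
def onplane(c,uv,z):
    K=c["camera_matrix"];E=np.array(c["extrinsics"]);uv=np.atleast_2d(uv).astype(float)
    d=np.c_[(uv[:,0]-K[0,2])/K[0,0],(uv[:,1]-K[1,2])/K[1,1],np.ones(len(uv))]@E[:3,:3].T
    t=(z-E[2,3])/d[:,2]; return E[:3,3]+d*t[:,None]
def cloud(c):
    K=c["camera_matrix"];E=np.array(c["extrinsics"]);v,u=np.indices((480,640));d=c["depth"]
    p=np.stack([(u-K[0,2])/K[0,0]*d,(v-K[1,2])/K[1,1]*d,d],-1)
    return p@E[:3,:3].T+E[:3,3]
E
python3 - <<'E'
from h import *
for n in("top","scene"):
    o,c=cam(n); save(c,f"pics/{n}1.png",s=1.25); np.savez(f"{n}1.npz",**{k:np.array(v) for k,v in c.items()})
    print(n,np.round(c["extrinsics"],3).tolist(),c["camera_matrix"][0][0])
print(o["eef_pos"],o["eef_rot"],R.from_quat(np.roll(o["eef_rot"],-1)).as_matrix().round(3).tolist(),o["opening"])
E
```

```text
top [[0.004, -0.997, 0.079, 0.347], [-1.0, -0.005, -0.02, -0.012], [0.02, -0.079, -0.997, 1.658], [0.0, 0.0, 0.0, 1.0]] 621.996945133835
scene [[0.7, 0.372, -0.61, 1.233], [0.714, -0.382, 0.586, -0.779], [-0.015, -0.846, -0.534, 0.745], [0.0, 0.0, 0.0, 1.0]] 569.1450144601022
[ 0.23372126 -0.52479128  0.24938852] [-8.82880683e-04  9.78156155e-01  2.07869569e-01 -7.32861213e-06] [[0.914, 0.407, -0.0], [0.407, -0.914, 0.002], [0.0, -0.002, -1.0]] 1.0005753657754795
```

View pics/top1.png

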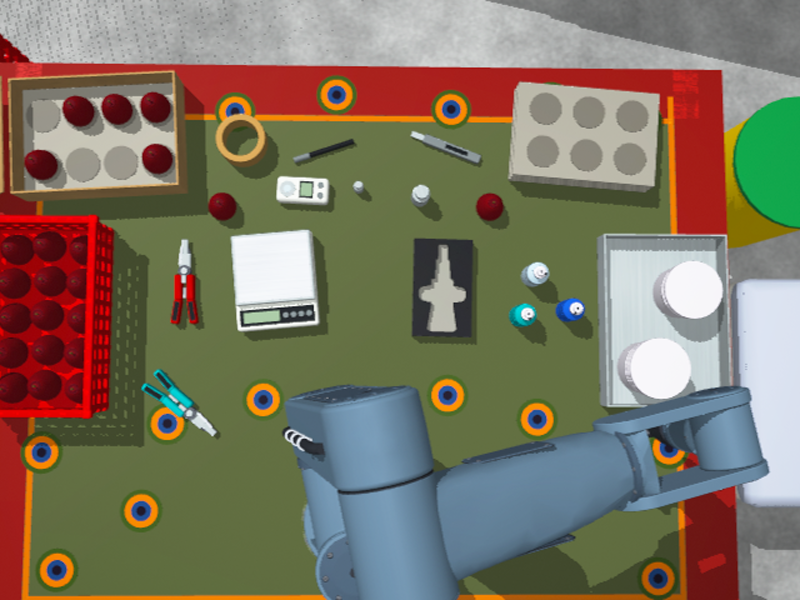

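View pics/scene1.png

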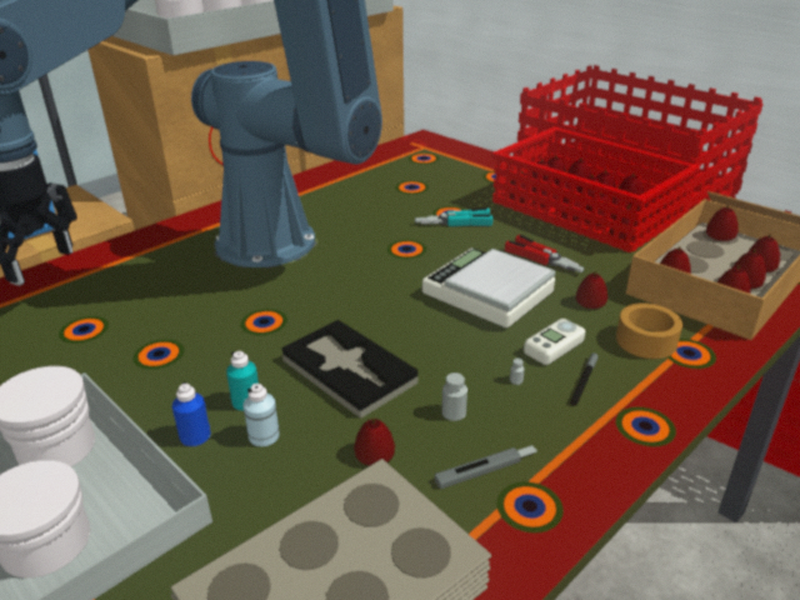

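```bash
python3 - <<'E'
from h import *
c=dict(np.load("top1.npz")); P=cloud(c); im=c["color"]; hsv=cv2.cvtColor(im,cv2.COLOR_RGB2HSV)
g=P[300:310,150:300,2]; print("table z",np.median(g),g.std())
def roi(x0,y0,x1,y1):
    m=np.zeros((480,640),bool); m[int(y0/1.25):int(y1/1.25),int(x0/1.25):int(x1/1.25)]=1; return m
green=(hsv[...,0]>25)&(hsv[...,0]<50)&(hsv[...,1]>70)
def rep(n,m,z):
    k,l,s,ce=cv2.connectedComponentsWithStats(m.astype(np.uint8)); i=1+np.argmax(s[1:,4]); m=l==i
    uv=np.argwhere(m)[:,::-1]; p=onplane(c,uv,z)[:,:2]
    (a,b),(w,h),t=cv2.minAreaRect((p*1000).astype(np.float32))
    print(n,"n",len(uv),"px",uv.mean(0).round(0),"mean",p.mean(0).round(4),"rect",np.round([a,b,w,h,t],1),"hgt p95",np.percentile(P[m][:,2],[50,95]).round(3)); return m,p
red=((hsv[...,0]<8)|(hsv[...,0]>172))&(hsv[...,1]>130)
V=hsv[...,2]
rep("shears red",roi(160,230,208,335)&red&(V>90),.024)
rep("shears steel",roi(160,230,208,285)&(hsv[...,1]<60)&(V>110),.016)
rep("shears all",roi(160,230,208,335)&((red&(V>90))|((hsv[...,1]<60)&(V>110))),.02)
rep("scale pan/body",roi(222,222,330,345)&(hsv[...,1]<50)&(V>120),.05)
rep("foam",roi(400,230,486,345)&(hsv[...,1]<60)&(V<75),.028)
rep("pocket",roi(418,240,472,340)&(hsv[...,1]<90)&(V>90),.02)
rep("meter",roi(268,170,336,215)&(hsv[...,1]<60)&(V>110),.03)
rep("weight",roi(405,178,437,212)&(hsv[...,1]<60)&(V>110),.05)
rep("small",roi(346,174,372,202)&(hsv[...,1]<60)&(V>110),.04)
rep("bottle",roi(518,255,554,292)&(hsv[...,1]<70)&(V>130),.066)
for n,b in dict(weight=(405,178,437,212),bottle=(518,255,554,292),pan=(235,235,312,296),small=(346,174,372,202)).items():
    m=roi(*b); q=P[m]; h=np.percentile(q[:,2],99); t=q[q[:,2]>h-.006]; print(n,"top z",h.round(3),t.mean(0).round(4),len(t))
rep("appleA",roi(200,185,245,228)&red,.03); rep("appleB",roi(470,185,510,228)&red,.03)
a=cv2.resize(im[180:270,125:170,::-1],None,fx=6,fy=6); b=cv2.resize(im[190:280,400:480,::-1],None,fx=6,fy=6)
cv2.imwrite("pics/crop.png",np.hstack([a,b]))
E
```

```text
table z -5.0807589660140096e-05 0.10733991762273558
shears red n 230 px [153. 237.] mean [0.4692 0.351 ] rect [464.1 351.1 103.4  19.8   5.1] hgt p95 [0.022 0.031]
shears steel n 264 px [147. 208.] mean [0.5468 0.3691] rect [544.3 369.   93.3  26.3   1.3] hgt p95 [0.017 0.026]
shears all n 717 px [147. 226.] mean [0.4973 0.3659] rect [501.5 367.  177.7  52.2   1.3] hgt p95 [0.02 0.03]
scale pan/body n 4320 px [219. 219.] mean [0.514 0.175] rect [501.8 173.7 201.5 169.6   5.4] hgt p95 [0.054 0.061]
foam n 2310 px [354. 226.] mean [ 0.4992 -0.1772] rect [ 489.6 -176.8  124.   206.5   89.7] hgt p95 [0.028 0.034]
pocket n 1321 px [354. 236.] mean [ 0.4739 -0.1775] rect [ 486.4 -180.8   98.   182.9   72. ] hgt p95 [0.014 0.023]
meter n 875 px [242. 152.] mean [0.6952 0.1198] rect [695.4 119.8 111.5  57.9  87.2] hgt p95 [0.03  0.037]
weight n 179 px [336. 155.] mean [ 0.6857 -0.1295] rect [ 6.870e+02 -1.303e+02  3.720e+01  3.950e+01  4.000e-01] hgt p95 [0.061 0.074]
small n 60 px [286. 148.] mean [0.7034 0.0019] rect [7.041e+02 2.300e+00 2.140e+01 2.110e+01 4.000e-01] hgt p95 [0.035 0.044]
bottle n 303 px [428. 218.] mean [ 0.5179 -0.3662] rect [ 515.7 -366.1   45.5   57.3   31.1] hgt p95 [0.07  0.096]
weight top z 0.078 [ 0.5831 -0.0933  0.5498] 20
bottle top z 0.099 [ 0.4974 -0.3288  0.2749] 35
pan top z 0.065 [0.5272 0.1709 0.1032] 528
small top z 0.044 [0.6911 0.0023 0.1014] 27
appleA n 381 px [178. 165.] mean [0.6594 0.2883] rect [6.599e+02 2.884e+02 5.610e+01 5.540e+01 4.000e-01] hgt p95 [0.047 0.064]
appleB n 365 px [391. 165.] mean [ 0.6622 -0.2777] rect [ 662.1 -277.5   54.5   57.3   45.2] hgt p95 [0.048 0.063]
```

View pics/crop.png

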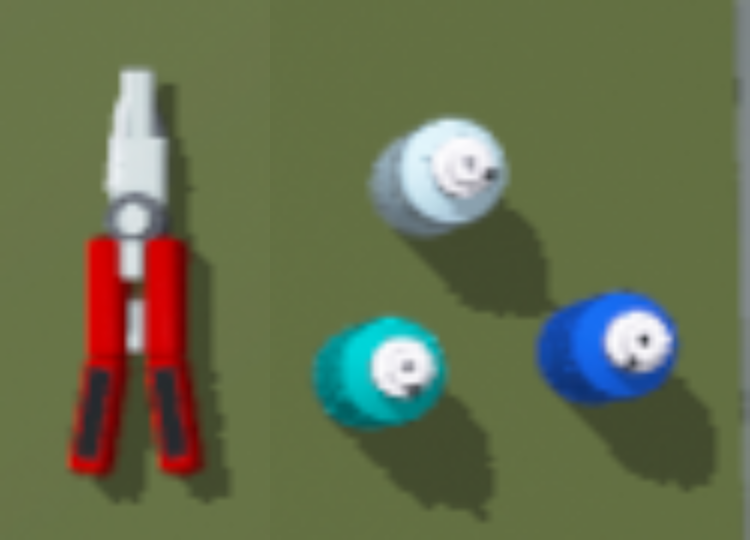

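Candidates at 640-px top view: red shears (147,226) versus the turquoise ones (~(143,322)). The red ones fit the description. For the bottle, the choices are the pale one (430,218), the turquoise (418,252) and the blue (457,248). The pale one fits, and the crop confirms both picks. Next I move over the foam for a wrist view.

>>> {"name": "play_rows", "arguments": {
  "xyz": [
    [376, -214, 0],
    [376, -214, 0],
    [376, -214, 0],
    [376, -214, 0],
    [376, -214, 0],
    [376, -214, 0],
    [376, -214, 0],
    [376, -214, 0],
    [376, -214, 0],
    [376, -214, 0]
  ],
  "rot": [
    [0, 0, 0.419],
    [0, 0, 0.419],
    [0, 0, 0.419],
    [0, 0, 0.419],
    [0, 0, 0.419],
    [0, 0, 0.419],
    [0, 0, 0.419],
    [0, 0, 0.419],
    [0, 0, 0.419],
    [0, 0, 0.419]
  ],
  "grip": [1, 1, 1, 1, 1, 1, 1, 1, 1, 1]
}}

```text
time_s: 1.35
eef_pos: [0.4896, -0.178, 0.2501]
eef_rot: [0.0, 1.0, -0.001, -0.0]
wrist_force: [0.1, 0.7, 0.5]
opening: 0.998
grasp_force: 0.0
```

```bash
cat >> h.py <<'E'
def wray(o,c,uv,z):
    K=np.array(c["camera_matrix"]);H=np.array(c["hand_eye"]);uv=np.atleast_2d(uv).astype(float)
    x=(uv[:,0]-K[0,2])/K[0,0];y=(uv[:,1]-K[1,2])/K[1,1];r=np.hypot(x,y)+1e-12
    d=np.c_[np.sin(r)*x/r,np.sin(r)*y/r,np.cos(r)]
    T=np.eye(4);T[:3,:3]=R.from_quat(np.roll(o["eef_rot"],-1)).as_matrix();T[:3,3]=o["eef_pos"];E=T@H
    d=d@E[:3,:3].T; return (E[:3,3]+d*((z-E[2,3])/d[:,2])[:,None])[:,:2]
E
python3 - <<'E'
from h import *
o,c=cam("wrist"); save(c,"pics/w1.png"); np.savez("w1.npz",**{k:np.array(v) for k,v in c.items()})
print(o["eef_pos"].round(4),o["eef_rot"].round(4),o["time_s"]);print(np.round(c["hand_eye"],3).tolist(),c["camera_matrix"][0][0])
c["depth"];print(np.median(c["depth"]))
E
```

```text
[ 0.4896 -0.178   0.2501] [ 0.e+00  1.e+00 -1.e-03 -3.e-04] 1.35
[[-0.002, -0.948, -0.319, 0.082], [1.0, -0.001, -0.001, 0.001], [0.0, -0.319, 0.948, -0.124], [0.0, 0.0, 0.0, 1.0]] 371.64829954431775
0.34979564
```

View pics/w1.png

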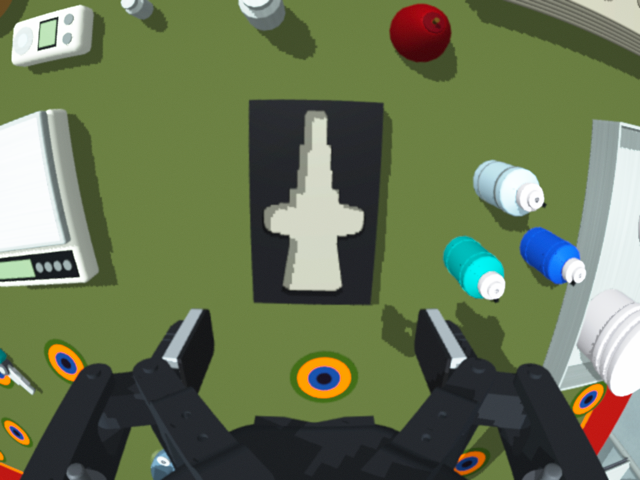

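The wrist view shows the foam's cut-out: blade end at (315,112), rear at (313,290), scoops at (268,220) and (362,220).

```bash
python3 - <<'E'
from h import *
o=readout.get_obs(); c=dict(np.load("w1.npz")); im=c["color"]; hsv=cv2.cvtColor(im,cv2.COLOR_RGB2HSV);V=hsv[...,2]
m=np.zeros((480,640),bool); m[95:308,240:390]=1
def big(m):
    k,l,s,_=cv2.connectedComponentsWithStats(m.astype(np.uint8)); return l==1+np.argmax(s[1:,4])
f=m&(hsv[...,1]<70)&(V<70); f=big(f)
cs,_=cv2.findContours(f.astype(np.uint8),cv2.RETR_CCOMP,cv2.CHAIN_APPROX_NONE)
cs=sorted(cs,key=cv2.contourArea)[::-1]
out=wray(o,c,cs[0][:,0],.028); print("foam outer",np.round(cv2.minAreaRect((out*1000).astype(np.float32)),1) if 0 else cv2.minAreaRect((out*1000).astype(np.float32)))
hole=wray(o,c,cs[1][:,0],.028)*1000; print("hole@28",hole.min(0).round(1),hole.max(0).round(1))
fl=big(m&(V>185)&(hsv[...,1]<90)); uv=np.argwhere(fl)[:,::-1]; p=wray(o,c,uv,.014)*1000
print("floor n",len(p),p.min(0).round(1),p.max(0).round(1))
for q,n in((p,"floor"),(hole,"hole")):
  for a,b in((395,420),(425,445),(470,485),(530,550),(550,570),(575,580)):
    s=q[(q[:,0]>a)&(q[:,0]<b)]
    if len(s): print(n,a,b,s[:,1].min().round(1),s[:,1].max().round(1),"mid",((s[:,1].min()+s[:,1].max())/2).round(1))
E
```

```text
foam outer ((487.45135498046875, -178.59063720703125), (123.79988861083984, 205.48150634765625), 88.51922607421875)
hole@28 [ 399.3 -228.2] [ 581.6 -128.9]
floor n 6821 [ 394.8 -227.3] [ 573.2 -134.9]
floor 395 420 -206.4 -152.6 mid -179.5
floor 425 445 -203.7 -158.6 mid -181.2
floor 470 485 -227.3 -135.2 mid -181.3
floor 530 550 -194.4 -173.1 mid -183.8
floor 550 570 -189.6 -177.1 mid -183.4
hole 395 420 -208.4 -145.4 mid -176.9
hole 425 445 -204.9 -148.1 mid -176.5
hole 470 485 -228.2 -128.9 mid -178.6
hole 530 550 -195.7 -164.0 mid -179.9
hole 550 570 -192.0 -168.9 mid -180.4
hole 575 580 -192.0 -169.1 mid -180.5
```

>>> {"name": "play_rows", "arguments": {
  "xyz": [
    [13, -545, 0],
    [13, -545, 0],
    [13, -545, 0],
    [13, -545, 0],
    [13, -545, 0],
    [13, -545, 0],
    [13, -545, 0],
    [13, -545, 0],
    [13, -545, 0],
    [13, -545, 0]
  ],
  "rot": [
    [0, 0, 0],
    [0, 0, 0],
    [0, 0, 0],
    [0, 0, 0],
    [0, 0, 0],
    [0, 0, 0],
    [0, 0, 0],
    [0, 0, 0],
    [0, 0, 0],
    [0, 0, 0]
  ],
  "grip": [1, 1, 1, 1, 1, 1, 1, 1, 1, 1]
}}

```text
time_s: 2.65
eef_pos: [0.5035, 0.3697, 0.2499]
eef_rot: [-0.0, 1.0, 0.001, -0.0]
wrist_force: [-0.1, -1.5, 0.4]
opening: 0.998
grasp_force: 0.0
```

```bash
python3 - <<'E'
from h import *
o,c=cam("wrist"); save(c,"pics/w2.png"); np.savez("w2.npz",**{k:np.array(v) for k,v in c.items()})
print(o["eef_pos"].round(4),o["eef_rot"].round(4),o["time_s"])
im=c["color"]; hsv=cv2.cvtColor(im,cv2.COLOR_RGB2HSV);V=hsv[...,2]
m=np.zeros((480,640),bool); m[80:320,250:380]=1
red=m&((hsv[...,0]<8)|(hsv[...,0]>172))&(hsv[...,1]>130)&(V>100)
st=m&(hsv[...,1]<60)&(V>100)
for n,k,z in(("red",red,.024),("steel",st,.016),("all",red|st,.02)):
    k2,l,s,_=cv2.connectedComponentsWithStats(cv2.morphologyEx(k.astype(np.uint8),cv2.MORPH_CLOSE,np.ones((13,13)) if n!="steel" else np.ones((3,3)))); q=(l==1+np.argmax(s[1:,4]))&k
    p=wray(o,c,np.argwhere(q)[:,::-1],z)*1000
    print(n,len(p),p.min(0).round(1),p.max(0).round(1),cv2.minAreaRect(p.astype(np.float32)))
    for a in range(405,600,20):
        s=p[(p[:,0]>a)&(p[:,0]<a+20)]
        if len(s)>5: print("  ",a,s[:,1].min().round(1),s[:,1].max().round(1),((s[:,1].min()+s[:,1].max())/2).round(1))
E
```

```text
[0.5035 0.3697 0.2499] [-2.e-04  1.e+00  8.e-04 -2.e-04] 2.65
red 2490 [410.3 338.8] [516.5 392.2] ((463.81298828125, 367.0178527832031), (106.13339233398438, 53.447357177734375), 1.7597111463546753)
   405 338.8 392.2 365.5
   425 339.1 391.9 365.5
   445 342.7 388.5 365.6
   465 346.2 386.9 366.6
   485 346.6 386.8 366.7
   505 346.9 386.6 366.7
steel 1941 [491.5 355.5] [589.  380.8] ((540.2584228515625, 368.2396545410156), (97.57451629638672, 25.192956924438477), 0.42720475792884827)
   485 362.2 371.2 366.7
   505 355.5 379.9 367.7
   525 355.6 380.8 368.2
   545 355.7 379.8 367.7
   565 360.6 377.8 369.2
   585 361.6 374.9 368.2
all 4610 [408.3 338.4] [589.  392.5] ((498.9051818847656, 368.1160888671875), (180.3504180908203, 54.05785369873047), 1.759782314300537)
   405 338.4 392.5 365.5
   425 339.9 391.1 365.5
   445 343.5 388.6 366.1
   465 346.0 387.2 366.6
   485 346.4 387.0 366.7
   505 346.7 386.7 366.7
   525 355.7 380.7 368.2
   545 355.8 379.6 367.7
   565 359.7 377.7 368.7
   585 361.7 374.8 368.2
```

View pics/w2.png

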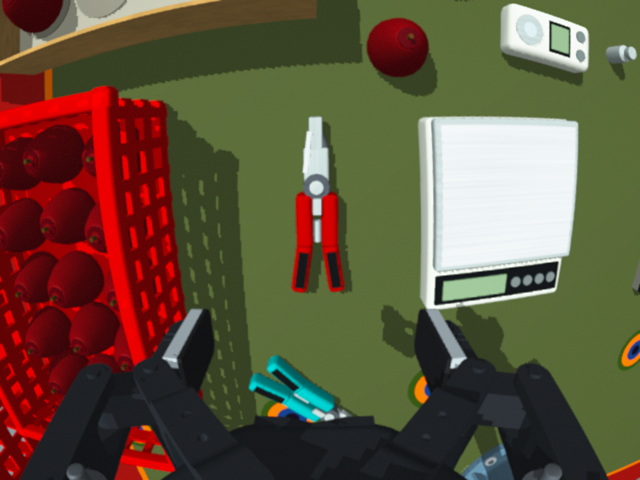

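>>> {"name": "play_rows", "arguments": {
  "xyz": [
    [-17, 3, 40],
    [-17, 3, 80],
    [-17, 3, 120],
    [-17, 3, 160],
    [-17, 3, 180],
    [-17, 3, 180],
    [-17, 3, 180],
    [-17, 3, 180],
    [-17, 3, 180],
    [-17, 3, 180]
  ],
  "rot": [
    [0, 0, -0.018],
    [0, 0, -0.018],
    [0, 0, -0.018],
    [0, 0, -0.018],
    [0, 0, -0.018],
    [0, 0, -0.018],
    [0, 0, -0.018],
    [0, 0, -0.018],
    [0, 0, -0.018],
    [0, 0, -0.018]
  ],
  "grip": [0.8, 0.8, 0.8, 0.8, 0.8, 0.8, 0.8, 0.8, 0.8, 0.8]
}}

```text
time_s: 3.95
eef_pos: [0.4866, 0.3653, 0.0709]
eef_rot: [-0.0, 1.0, 0.009, 0.0]
wrist_force: [0.2, -0.4, -0.6]
opening: 0.799
grasp_force: 0.0
```

```bash
cat >> h.py <<'E'
def go(x,y,z,yaw=None):
    o=readout.get_obs(); M=R.from_quat(np.roll(o["eef_rot"],-1)).as_matrix(); cy=np.arctan2(M[1,0],M[0,0])
    d=M.T@(np.array([x,y,z])-o["eef_pos"])*1000
    print("t",round(o["time_s"],2),"at",np.round(o["eef_pos"]*1000,1),"yaw",round(cy,4),"tilt",M[:2,2].round(4),"shift",d.round(1),"rotz",None if yaw is None else round(cy-yaw,4),"open",round(o["opening"],3))
E
python3 -c "
from h import *
go(.4865,.3668,.024,.019); print(ctrl.tips_ahead)"
```

```text
t 3.95 at [486.6 365.3  70.9] yaw 0.0181 tilt [0.0008 0.0004] shift [-0.1 -1.5 46.9] rotz -0.0009 open 0.799
0.019
```

>>> {"name": "play_rows", "arguments": {
  "xyz": [
    [0, -1.5, 15],
    [0, -1.5, 30],
    [0, -1.5, 42],
    [0, -1.5, 47],
    [0, -1.5, 47],
    [0, -1.5, 47],
    [0, -1.5, 47],
    [0, -1.5, 47],
    [0, -1.5, 47],
    [0, -1.5, 47]
  ],
  "rot": [
    [0, 0, 0],
    [0, 0, 0],
    [0, 0, 0],
    [0, 0, 0],
    [0, 0, 0],
    [0, 0, 0],
    [0, 0, 0],
    [0, 0, 0],
    [0, 0, 0],
    [0, 0, 0]
  ],
  "grip": [0.8, 0.8, 0.8, 0.8, 0.8, 0.3, 0.3, 0.3, 0.3, 0.3]
}}

```text
time_s: 5.2
eef_pos: [0.4871, 0.3669, 0.0242]
eef_rot: [-0.0, 1.0, 0.009, 0.001]
wrist_force: [-0.1, -0.6, 6.4]
opening: 0.475
grasp_force: 62.8
```

>>> {"name": "play_rows", "arguments": {
  "xyz": [
    [0, 0, -20],
    [0, 0, -50],
    [0, 0, -90],
    [0, 0, -130],
    [0, 0, -150],
    [0, 0, -150],
    [0, 0, -150],
    [0, 0, -150],
    [0, 0, -150],
    [0, 0, -150]
  ],
  "rot": [
    [0, 0, 0],
    [0, 0, 0],
    [0, 0, 0],
    [0, 0, 0],
    [0, 0, 0],
    [0, 0, 0],
    [0, 0, 0],
    [0, 0, 0],
    [0, 0, 0],
    [0, 0, 0]
  ],
  "grip": [0.3, 0.3, 0.3, 0.3, 0.3, 0.3, 0.3, 0.3, 0.3, 0.3]
}}

```text
time_s: 6.45
eef_pos: [0.4862, 0.3665, 0.1727]
eef_rot: [0.0, 1.0, 0.009, -0.0]
wrist_force: [0.0, 0.2, -1.6]
opening: 0.475
grasp_force: 62.0
```

```bash
python3 - <<'E'
from h import *
o,c=cam("wrist"); save(c,"pics/w3.png"); np.savez("w3.npz",**{k:np.array(v) for k,v in c.items()})
go(.501,-.1784,.1,-.025)
im=c["color"]; hsv=cv2.cvtColor(im,cv2.COLOR_RGB2HSV);V=hsv[...,2]
d=c["depth"]; print(np.isfinite(d).all(), d[200:420:20,320].round(3))
E
```

```text
t 6.5 at [486.3 366.5 172.9] yaw 0.0178 tilt [-0.0006 -0.0003] shift [  5.1 545.1  73. ] rotz 0.0428 open 0.478
True [0.134 0.134 0.131 0.135 0.138 0.135 0.139 0.155 0.158 0.359 0.368]
```

View pics/w3.png

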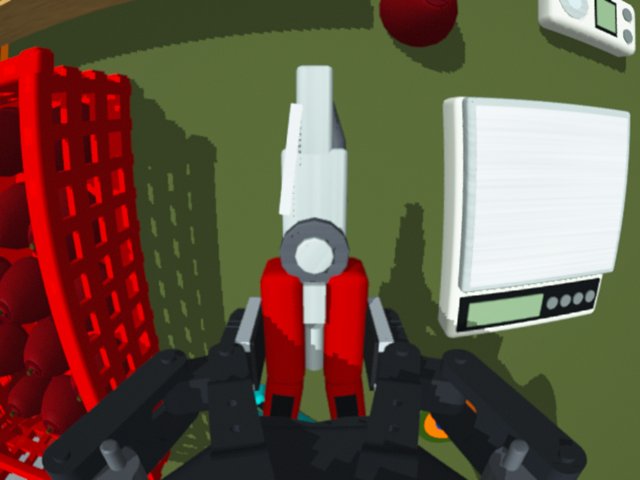

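```bash
python3 - <<'E'
from h import *
o=readout.get_obs(); c=dict(np.load("w3.npz")); hsv=cv2.cvtColor(c["color"],cv2.COLOR_RGB2HSV)
M=R.from_quat(np.roll(o["eef_rot"],-1)).as_matrix(); z=o["eef_pos"][2]
def loc(uv,dz): return ((wray(o,c,uv,z+dz)-o["eef_pos"][:2])@M[:2,:2]*1000).round(1)
print("tip L/R (tool x,y)",loc([[298,67],[332,67]],-.008).tolist())
print("blade max width edges row 190",loc([[346,190],[346,150],[282,190]],-.008).tolist())
print("pivot",loc([[314,255]],-.004).tolist(),"handle L/R front",loc([[263,300],[367,300]],0).tolist())
E
```

```text
tip L/R (tool x,y) [[101.1, -4.8], [101.1, 7.0]]
blade max width edges row 190 [[56.8, 12.3], [71.4, 12.1], [56.9, -10.9]]
pivot [[33.2, 0.7]] handle L/R front [[16.4, -18.7], [16.4, 20.8]]
```

>>> {"name": "play_rows", "arguments": {
  "xyz": [
    [0, 54, 0],
    [1, 109, 0],
    [2, 164, 0],
    [2, 218, 0],
    [3, 273, 0],
    [3, 327, 0],
    [4, 382, 0],
    [4, 436, 0],
    [5, 491, 0],
    [5, 545, 0]
  ],
  "rot": [
    [0, 0, 0.043],
    [0, 0, 0.043],
    [0, 0, 0.043],
    [0, 0, 0.043],
    [0, 0, 0.043],
    [0, 0, 0.043],
    [0, 0, 0.043],
    [0, 0, 0.043],
    [0, 0, 0.043],
    [0, 0, 0.043]
  ],
  "grip": [0.3, 0.3, 0.3, 0.3, 0.3, 0.3, 0.3, 0.3, 0.3, 0.3]
}}

```text
time_s: 7.75
eef_pos: [0.5011, -0.1802, 0.1736]
eef_rot: [0.0, 1.0, -0.013, 0.0]
wrist_force: [1.3, 0.4, -2.6]
opening: 0.474
grasp_force: 62.1
```

```bash
python3 -c "
from h import *
go(.4752,-.1773,.065,-.025)"
```

```text
t 7.75 at [ 501.1 -180.2  173.6] yaw -0.0254 tilt [ 0.0009 -0.0003] shift [-26.1  -2.3 108.6] rotz -0.0004 open 0.474
```

>>> {"name": "play_rows", "arguments": {
  "xyz": [
    [-13, -1, 20],
    [-26, -1, 40],
    [-26, -1, 70],
    [-26, -1, 95],
    [-26, -1, 108],
    [-26, -1, 108],
    [-26, -1, 108],
    [-26, -1, 108],
    [-26, -1, 108],
    [-26, -1, 108]
  ],
  "rot": [
    [0, 0, 0],
    [0, 0, 0],
    [0, 0, 0],
    [0, 0, 0],
    [0, 0, 0],
    [0, 0, 0],
    [0, 0, 0],
    [0, 0, 0],
    [0, 0, 0],
    [0, 0, 0]
  ],
  "grip": [0.3, 0.3, 0.3, 0.3, 0.3, 0.3, 0.3, 0.3, 0.3, 0.3]
}}

```text
time_s: 9.0
eef_pos: [0.4753, -0.1767, 0.0656]
eef_rot: [0.0, 1.0, -0.013, 0.0]
wrist_force: [0.2, -0.3, -2.6]
opening: 0.473
grasp_force: 62.2
```

```bash
python3 - <<'E'
from h import *
go(.4752,-.1773,.038,-.025)
o,c=cam("wrist"); save(c,"pics/w4.png",crop=(200,20,440,420),s=1.45)
E
```

```text
t 9.0 at [ 475.3 -176.7   65.6] yaw -0.0251 tilt [ 0.0005 -0.0003] shift [-0.1  0.6 27.6] rotz -0.0001 open 0.473
```

View pics/w4.png

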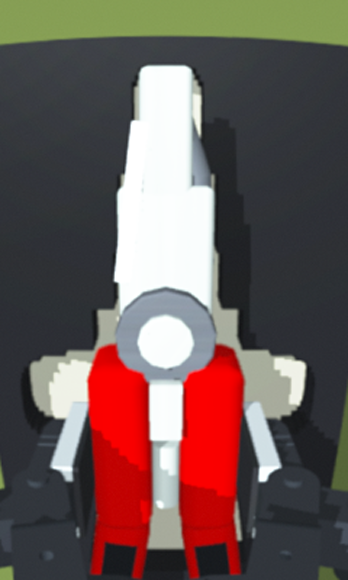

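>>> {"name": "play_rows", "arguments": {
  "xyz": [
    [0, 0.6, 4],
    [0, 0.6, 8],
    [0, 0.6, 12],
    [0, 0.6, 16],
    [0, 0.6, 19],
    [0, 0.6, 22],
    [0, 0.6, 24],
    [0, 0.6, 26],
    [0, 0.6, 27.5],
    [0, 0.6, 27.5]
  ],
  "rot": [
    [0, 0, 0],
    [0, 0, 0],
    [0, 0, 0],
    [0, 0, 0],
    [0, 0, 0],
    [0, 0, 0],
    [0, 0, 0],
    [0, 0, 0],
    [0, 0, 0],
    [0, 0, 0]
  ],
  "grip": [0.3, 0.3, 0.3, 0.3, 0.3, 0.3, 0.3, 0.3, 0.3, 0.3]
}}

```text
time_s: 10.3
eef_pos: [0.4752, -0.1772, 0.0382]
eef_rot: [-0.0, 1.0, -0.013, -0.0]
wrist_force: [-1.8, 1.3, 4.9]
opening: 0.474
grasp_force: 63.0
```

```bash
python3 - <<'E'
from h import *
go(.4752,-.1773,.038,-.025)
E
```

```text
t 10.3 at [ 475.2 -177.2   38.2] yaw -0.0251 tilt [-0.0001  0.    ] shift [0.  0.1 0.2] rotz -0.0001 open 0.474
```

>>> {"name": "play_rows", "arguments": {
  "xyz": [
    [0, 0, 0.8],
    [0, 0, 1.2],
    [0, 0, 1.2],
    [0, 0, 0],
    [0, 0, 0],
    [0, 0, 0],
    [0, 0, 0],
    [0, 0, -20],
    [0, 0, -60],
    [0, 0, -100]
  ],
  "rot": [
    [0, 0, 0],
    [0, 0, 0],
    [0, 0, 0],
    [0, 0, 0],
    [0, 0, 0],
    [0, 0, 0],
    [0, 0, 0],
    [0, 0, 0],
    [0, 0, 0],
    [0, 0, 0]
  ],
  "grip": [0.3, 0.3, 0.3, 0.3, 0.68, 0.68, 0.68, 0.68, 0.68, 0.68]
}}

```text
time_s: 11.55
eef_pos: [0.4748, -0.177, 0.1385]
eef_rot: [-0.0, 1.0, -0.013, -0.0]
wrist_force: [0.5, -0.7, -0.2]
opening: 0.684
grasp_force: 0.0
```

```bash
python3 - <<'E'
from h import *
go(.687,-.13,.16,1.5708)
go(.687,-.13,.16,0)
o,c=cam("top"); P=cloud(c); save(c,"pics/t2.png",crop=(320,180,400,280),s=5)
hsv=cv2.cvtColor(c["color"],cv2.COLOR_RGB2HSV)
m=np.zeros((480,640),bool); m[190:272,332:378]=1
r=m&((hsv[...,0]<8)|(hsv[...,0]>172))&(hsv[...,1]>130); print("red hgt",np.percentile(P[r][:,2],[20,50,80]).round(3), onplane(c,np.argwhere(r)[:,::-1],.038)[:,:2].mean(0))
E
```

```text
t 11.55 at [ 474.8 -177.   138.5] yaw -0.0253 tilt [-0.0009  0.0006] shift [210.9 -52.4 -21.7] rotz -1.5961 open 0.684
t 11.55 at [ 474.8 -177.   138.5] yaw -0.0253 tilt [-0.0009  0.0006] shift [210.9 -52.4 -21.7] rotz -0.0253 open 0.684
red hgt [0.033 0.037 0.041] [ 0.43817968 -0.17590737]
```

>>> {"name": "play_rows", "arguments": {
  "xyz": [
    [50, -12, -20],
    [100, -25, -40],
    [150, -37, -60],
    [185, -48, -60],
    [185, -48, -60],
    [185, -48, -60],
    [185, -48, -60],
    [185, -48, -60],
    [185, -48, -60],
    [185, -48, -60]
  ],
  "rot": [
    [0, 0, -0.025],
    [0, 0, -0.025],
    [0, 0, -0.025],
    [0, 0, -0.025],
    [0, 0, -0.025],
    [0, 0, -0.025],
    [0, 0, -0.025],
    [0, 0, -0.025],
    [0, 0, -0.025],
    [0, 0, -0.025]
  ],
  "grip": [0.9, 0.9, 0.9, 0.9, 0.9, 0.9, 0.9, 0.9, 0.9, 0.9]
}}

```text
time_s: 12.85
eef_pos: [0.6612, -0.134, 0.198]
eef_rot: [0.0, 1.0, -0.0, 0.0]
wrist_force: [-0.8, 0.3, 0.3]
opening: 0.905
grasp_force: 0.0
```

```bash
python3 - <<'E'
from h import *
o,c=cam("wrist"); save(c,"pics/w5.png"); np.savez("w5.npz",**{k:np.array(v) for k,v in c.items()})
go(.687,-.13,.034,0)
E
```

```text
t 12.9 at [ 661.2 -134.   197.9] yaw -0.0004 tilt [ 0.0001 -0.0001] shift [ 25.8  -4.  163.9] rotz -0.0004 open 0.901
```

View pics/w5.png

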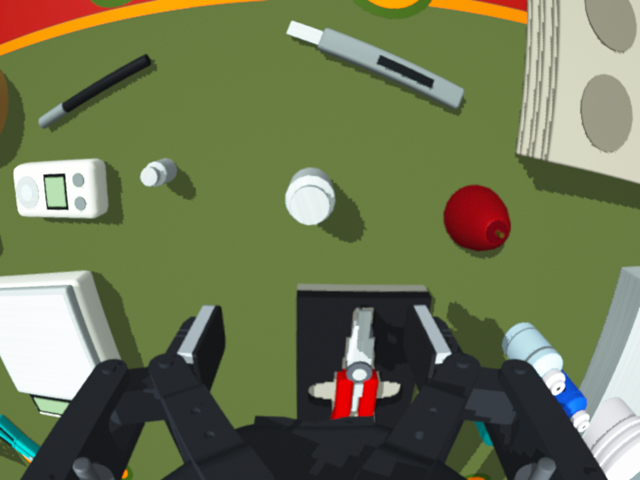

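```bash
python3 - <<'E'
from h import *
o=readout.get_obs(); c=dict(np.load("w5.npz")); hsv=cv2.cvtColor(c["color"],cv2.COLOR_RGB2HSV)
print(wray(o,c,[[289,203],[334,203],[311,224],[311,203]],.068).round(4).tolist())
m=np.zeros((480,640),np.uint8); m[155:235,270:350]=1; m&=((hsv[...,1]<60)&(hsv[...,2]>100)).astype(np.uint8)
uv=np.argwhere(m)[:,::-1]; print(uv.min(0),uv.max(0)); e=uv[uv[:,1]<uv[:,1].min()+2].mean(0); print(wray(o,c,[e],.0).round(4),wray(o,c,[[uv[:,0].min(),185],[uv[:,0].max(),185]],.048).round(4))
E
```

```text
[[0.6854, -0.1171], [0.6853, -0.1487], [0.67, -0.1325], [0.6853, -0.1325]]
[285 167] [335 225]
[[ 0.7014 -0.1314]] [[ 0.6947 -0.113 ]
 [ 0.6946 -0.1504]]
```

>>> {"name": "play_rows", "arguments": {
  "xyz": [
    [24, -3, 30],
    [24, -3, 65],
    [24, -3, 100],
    [24, -3, 130],
    [24, -3, 150],
    [24, -3, 164],
    [24, -3, 164],
    [24, -3, 164],
    [24, -3, 164],
    [24, -3, 164]
  ],
  "rot": [
    [0, 0, 0],
    [0, 0, 0],
    [0, 0, 0],
    [0, 0, 0],
    [0, 0, 0],
    [0, 0, 0],
    [0, 0, 0],
    [0, 0, 0],
    [0, 0, 0],
    [0, 0, 0]
  ],
  "grip": [0.9, 0.9, 0.9, 0.9, 0.9, 0.9, 0.9, 0.9, 0.3, 0.3]
}}

```text
time_s: 14.15
eef_pos: [0.6858, -0.131, 0.0347]
eef_rot: [0.0, 1.0, -0.0, 0.001]
wrist_force: [0.4, 0.5, 0.2]
opening: 0.484
grasp_force: 0.0
```

>>> {"name": "play_rows", "arguments": {
  "xyz": [
    [0, 0, 0],
    [0, 0, 0],
    [0, 0, 0],
    [0, 0, 0],
    [0, 0, -20],
    [0, 0, -50],
    [0, 0, -90],
    [0, 0, -130],
    [0, 0, -140],
    [0, 0, -140]
  ],
  "rot": [
    [0, 0, 0],
    [0, 0, 0],
    [0, 0, 0],
    [0, 0, 0],
    [0, 0, 0],
    [0, 0, 0],
    [0, 0, 0],
    [0, 0, 0],
    [0, 0, 0],
    [0, 0, 0]
  ],
  "grip": [0.3, 0.3, 0.3, 0.3, 0.3, 0.3, 0.3, 0.3, 0.3, 0.3]
}}

```text
time_s: 15.4
eef_pos: [0.685, -0.1308, 0.1736]
eef_rot: [0.0, 1.0, -0.0, -0.0]
wrist_force: [-0.3, 0.4, -6.1]
opening: 0.423
grasp_force: 61.0
```

```bash
python3 - <<'E'
from h import *
c=dict(np.load("top1.npz")); hsv=cv2.cvtColor(c["color"],cv2.COLOR_RGB2HSV)
# pan: corners by segmenting bright white area excluding display; print estimate of pan edges at z=.055
m=np.zeros((480,640),np.uint8); m[178:276,178:264]=1; m&=((hsv[...,1]<50)&(hsv[...,2]>120)).astype(np.uint8)
P=cloud(c); q=(m>0)&(P[...,2]>.048); p=onplane(c,np.argwhere(cv2.medianBlur(q.astype(np.uint8),5)>0)[:,::-1],.055)*1000
print(cv2.minAreaRect(p[:,:2].astype(np.float32)), p.mean(0))
go(.527,.176,.17,.094)
E
```

```text
((527.1569213867188, 178.15573120117188), (146.31390380859375, 163.52098083496094), 5.347640514373779) [526.74327577 178.29834544  55.        ]
t 15.4 at [ 685.  -130.8  173.6] yaw -0.0002 tilt [-0.0001 -0.    ] shift [-158.1 -306.7    3.6] rotz -0.0942 open 0.423
```

>>> {"name": "play_rows", "arguments": {
  "xyz": [
    [-22, -43, 0],
    [-45, -87, 0],
    [-68, -131, 0],
    [-91, -175, 0],
    [-113, -219, 0],
    [-136, -263, 0],
    [-150, -293, 0],
    [-158.5, -308, 10],
    [-158.5, -308, 25],
    [-158.5, -308, 40]
  ],
  "rot": [
    [0, 0, 0],
    [0, 0, 0],
    [0, 0, 0],
    [0, 0, 0],
    [0, 0, 0],
    [0, 0, 0],
    [0, 0, 0],
    [0, 0, 0],
    [0, 0, 0],
    [0, 0, 0]
  ],
  "grip": [0.3, 0.3, 0.3, 0.3, 0.3, 0.3, 0.3, 0.3, 0.3, 0.3]
}}

```text
time_s: 16.65
eef_pos: [0.5266, 0.1762, 0.1317]
eef_rot: [0.0, 1.0, -0.0, -0.001]
wrist_force: [-0.9, 0.5, -5.1]
opening: 0.423
grasp_force: 61.5
```

```bash
python3 -c "
from h import *
go(.5265,.1775,.0897,0)"
```

```text
t 16.65 at [526.6 176.2 131.7] yaw -0.0008 tilt [-0.0016 -0.0007] shift [-0.  -1.3 42. ] rotz -0.0008 open 0.423
```

>>> {"name": "play_rows", "arguments": {
  "xyz": [
    [0, 0, 12],
    [0, 0, 22],
    [0, 0, 30],
    [0, 0, 36],
    [0, 0, 39],
    [0, 0, 41],
    [0, 0, 42],
    [0, 0, 42],
    [0, 0, 42],
    [0, 0, 42]
  ],
  "rot": [
    [0, 0, 0],
    [0, 0, 0],
    [0, 0, 0],
    [0, 0, 0],
    [0, 0, 0],
    [0, 0, 0],
    [0, 0, 0],
    [0, 0, 0],
    [0, 0, 0],
    [0, 0, 0]
  ],
  "grip": [0.3, 0.3, 0.3, 0.3, 0.3, 0.3, 0.3, 0.3, 0.3, 0.3]
}}

```text
time_s: 17.9
eef_pos: [0.5269, 0.1772, 0.0919]
eef_rot: [-0.0, 1.0, -0.0, 0.0]
wrist_force: [0.5, 0.2, -4.9]
opening: 0.426
grasp_force: 61.5
```

>>> {"name": "play_rows", "arguments": {
  "xyz": [
    [0, 0, 1],
    [0, 0, 2],
    [0, 0, 2.2],
    [0, 0, 2.2],
    [0, 0, 2.2],
    [0, 0, 2.2],
    [0, 0, 2.2],
    [0, 0, -20],
    [0, 0, -60],
    [0, 0, -100]
  ],
  "rot": [
    [0, 0, 0],
    [0, 0, 0],
    [0, 0, 0],
    [0, 0, 0],
    [0, 0, 0],
    [0, 0, 0],
    [0, 0, 0],
    [0, 0, 0],
    [0, 0, 0],
    [0, 0, 0]
  ],
  "grip": [0.3, 0.3, 0.3, 0.3, 0.9, 0.9, 0.9, 0.9, 0.9, 0.9]
}}

```text
time_s: 19.15
eef_pos: [0.5267, 0.1771, 0.1928]
eef_rot: [0.0, 1.0, -0.0, -0.0]
wrist_force: [0.7, 0.6, -0.4]
opening: 0.9
grasp_force: 0.0
```

```bash
python3 - <<'E'
from h import *
go(.694,.120,.16,.05)
o,c=cam("wrist"); save(c,"pics/w6.png")
E
```

```text
t 19.15 at [526.7 177.1 192.8] yaw -0.0002 tilt [-0.0004 -0.    ] shift [167.3  57.1  32.7] rotz -0.0502 open 0.9
```

View pics/w6.png

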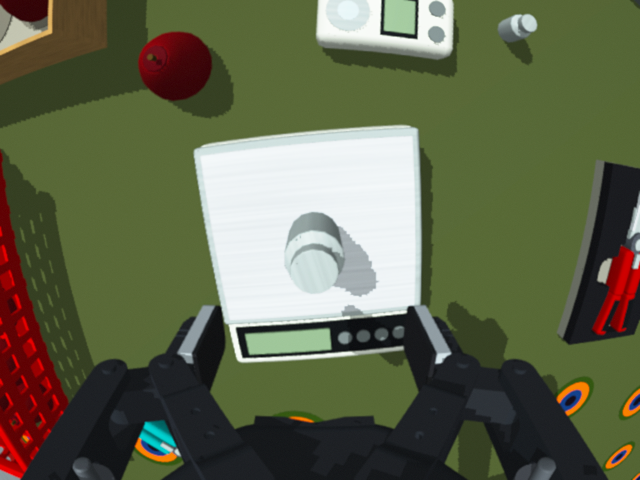

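```bash
python3 - <<'E'
from h import *
print(readout.get_obs()["q"].round(3))
E
```

```text
[0.111 0.191 1.704 0.    1.238 1.682]
```

>>> {"name": "play_rows", "arguments": {
  "xyz": [
    [50, 17, 0],
    [100, 34, 0],
    [140, 48, 0],
    [167, 57, 0],
    [167, 57, 0],
    [167, 57, 20],
    [167, 57, 40],
    [167, 57, 60],
    [167, 57, 80],
    [167, 57, 100]
  ],
  "rot": [
    [0, 0, -0.18],
    [0, 0, -0.36],
    [0, 0, -0.54],
    [0, 0, -0.72],
    [0, 0, -0.9],
    [0, 0, -1.08],
    [0, 0, -1.26],
    [0, 0, -1.42],
    [0, 0, -1.522],
    [0, 0, -1.522]
  ],
  "grip": [1, 1, 1, 1, 1, 1, 1, 1, 1, 1]
}}

```text
time_s: 20.45
eef_pos: [0.6939, 0.1201, 0.0908]
eef_rot: [0.0, 0.725, 0.689, 0.0]
wrist_force: [0.9, -0.1, 0.3]
opening: 0.999
grasp_force: 0.0
```

```bash
python3 - <<'E'
from h import *
go(.694,.120,.022,1.522)
o,c=cam("wrist"); save(c,"pics/w7.png")
E
```

```text
t 20.45 at [693.9 120.1  90.8] yaw 1.5208 tilt [0.0002 0.    ] shift [-0.1  0.1 68.8] rotz -0.0012 open 0.999
```

View pics/w7.png

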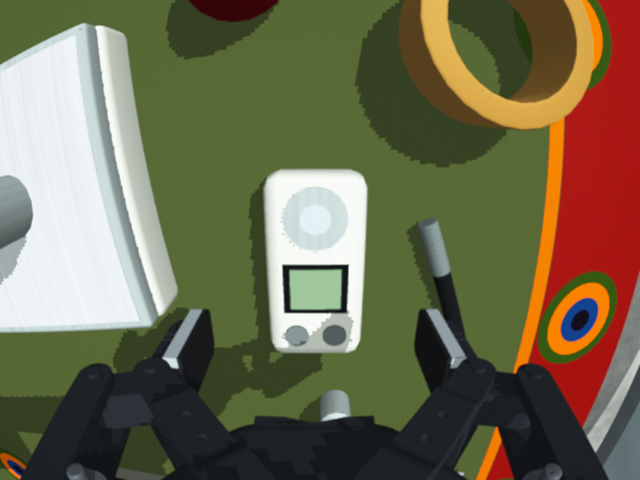

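>>> {"name": "play_rows", "arguments": {
  "xyz": [
    [0, 0, 0],
    [0, 0, 0],
    [0, 0, 20],
    [0, 0, 40],
    [0, 0, 55],
    [0, 0, 65],
    [0, 0, 65],
    [0, 0, 65],
    [0, 0, 65],
    [0, 0, 65]
  ],
  "rot": [
    [0, 0, 0],
    [0, 0, 0],
    [0, 0, 0],
    [0, 0, 0],
    [0, 0, 0],
    [0, 0, 0],
    [0, 0, 0],
    [0, 0, 0],
    [0, 0, 0],
    [0, 0, 0]
  ],
  "grip": [0.84, 0.84, 0.84, 0.84, 0.84, 0.84, 0.84, 0.4, 0.4, 0.4]
}}

```text
time_s: 21.75
eef_pos: [0.6945, 0.1202, 0.0278]
eef_rot: [0.001, 0.724, 0.69, 0.001]
wrist_force: [0.7, -0.0, 2.5]
opening: 0.63
grasp_force: 65.8
```

>>> {"name": "play_rows", "arguments": {
  "xyz": [
    [0, 0, 0],
    [0, 0, 0],
    [0, 0, 0],
    [0, 0, -20],
    [0, 0, -50],
    [0, 0, -90],
    [0, 0, -130],
    [0, 0, -150],
    [0, 0, -150],
    [0, 0, -150]
  ],
  "rot": [
    [0, 0, 0],
    [0, 0, 0],
    [0, 0, 0],
    [0, 0, 0],
    [0, 0, 0],
    [0, 0, 0],
    [0, 0, 0],
    [0, 0, 0],
    [0, 0, 0],
    [0, 0, 0]
  ],
  "grip": [0.4, 0.4, 0.4, 0.4, 0.4, 0.4, 0.4, 0.4, 0.4, 0.4]
}}

```text
time_s: 23.0
eef_pos: [0.6926, 0.1201, 0.1746]
eef_rot: [-0.001, 0.724, 0.69, -0.001]
wrist_force: [-0.1, 0.5, -2.2]
opening: 0.632
grasp_force: 65.5
```

```bash
python3 - <<'E'
from h import *
go(.495,0,.176,-.02)
E
```

```text
t 23.0 at [692.6 120.1 174.6] yaw 1.5218 tilt [-0.0033 -0.    ] shift [-129.7 -191.5   -0.7] rotz 1.5418 open 0.632
```

>>> {"name": "play_rows", "arguments": {
  "xyz": [
    [-14, -20, 0],
    [-28, -42, 0],
    [-43, -64, 0],
    [-58, -85, 0],
    [-72, -106, 0],
    [-86, -128, 0],
    [-100, -150, 0],
    [-115, -170, 0],
    [-130, -191.5, 0],
    [-130, -191.5, 0]
  ],
  "rot": [
    [0, 0, 0.17],
    [0, 0, 0.34],
    [0, 0, 0.51],
    [0, 0, 0.68],
    [0, 0, 0.85],
    [0, 0, 1.02],
    [0, 0, 1.19],
    [0, 0, 1.36],
    [0, 0, 1.542],
    [0, 0, 1.542]
  ],
  "grip": [0.4, 0.4, 0.4, 0.4, 0.4, 0.4, 0.4, 0.4, 0.4, 0.4]
}}

```text
time_s: 24.25
eef_pos: [0.494, -0.0006, 0.1749]
eef_rot: [-0.0, 1.0, -0.011, -0.002]
wrist_force: [-0.2, 0.6, -2.0]
opening: 0.629
grasp_force: 65.5
```

```bash
python3 - <<'E'
from h import *
go(.495,0,.029,-.02)
E
```

```text
t 24.25 at [494.   -0.6 174.9] yaw -0.0215 tilt [-0.0041  0.0009] shift [  1.6  -0.5 145.9] rotz -0.0015 open 0.629
```

>>> {"name": "play_rows", "arguments": {
  "xyz": [
    [0, 0, 25],
    [0, 0, 55],
    [0, 0, 85],
    [0, 0, 110],
    [0, 0, 125],
    [0, 0, 135],
    [0, 0, 141],
    [0, 0, 145],
    [0, 0, 146],
    [0, 0, 146]
  ],
  "rot": [
    [0, 0, 0],
    [0, 0, 0],
    [0, 0, 0],
    [0, 0, 0],
    [0, 0, 0],
    [0, 0, 0],
    [0, 0, 0],
    [0, 0, 0],
    [0, 0, 0],
    [0, 0, 0]
  ],
  "grip": [0.4, 0.4, 0.4, 0.4, 0.4, 0.4, 0.4, 0.4, 0.4, 0.4]
}}

```text
time_s: 25.5
eef_pos: [0.4965, -0.0004, 0.0312]
eef_rot: [0.0, 1.0, -0.01, 0.0]
wrist_force: [-0.5, 0.5, -0.4]
opening: 0.624
grasp_force: 65.5
```

Lower about 3 mm more, release and rise.

>>> {"name": "play_rows", "arguments": {
  "xyz": [
    [0, 0, 1],
    [0, 0, 2],
    [0, 0, 3],
    [0, 0, 3.2],
    [0, 0, 3.2],
    [0, 0, 3.2],
    [0, 0, 3.2],
    [0, 0, 3.2],
    [0, 0, -40],
    [0, 0, -100]
  ],
  "rot": [
    [0, 0, 0],
    [0, 0, 0],
    [0, 0, 0],
    [0, 0, 0],
    [0, 0, 0],
    [0, 0, 0],
    [0, 0, 0],
    [0, 0, 0],
    [0, 0, 0],
    [0, 0, 0]
  ],
  "grip": [0.4, 0.4, 0.4, 0.4, 0.4, 0.9, 0.9, 0.9, 0.9, 0.9]
}}

```text
time_s: 26.75
eef_pos: [0.4946, -0.0, 0.1303]
eef_rot: [-0.001, 1.0, -0.01, -0.002]
wrist_force: [1.5, -0.3, 0.7]
opening: 0.903
grasp_force: 0.0
```

>>> {"name": "play_rows", "arguments": {
  "xyz": [
    [0, 0, -50],
    [0, 0, -90],
    [0, 60, -90],
    [0, 120, -90],
    [0, 180, -90],
    [0, 240, -90],
    [0, 300, -90],
    [0, 340, -90],
    [0, 360, -90],
    [0, 360, -90]
  ],
  "rot": [
    [0, 0, 0],
    [0, 0, 0],
    [0, 0, 0],
    [0, 0, 0],
    [0, 0, 0],
    [0, 0, 0],
    [0, 0, 0],
    [0, 0, 0],
    [0, 0, 0],
    [0, 0, 0]
  ],
  "grip": [1, 1, 1, 1, 1, 1, 1, 1, 1, 1]
}}

```text
time_s: 28.0
eef_pos: [0.4887, -0.3606, 0.2204]
eef_rot: [-0.0, 1.0, -0.011, -0.0]
wrist_force: [0.5, 0.0, 0.7]
opening: 1.002
grasp_force: 0.0
```

```bash
python3 - <<'E'
from h import *
o,c=cam("wrist"); save(c,"pics/w8.png"); np.savez("w8.npz",**{k:np.array(v) for k,v in c.items()})
go(.513,-.364,.15,0)
E
```

```text
t 28.05 at [ 488.9 -359.4  220.4] yaw -0.0203 tilt [-0.0005  0.0013] shift [24.2  4.2 70.4] rotz -0.0203 open 1.001
```

View pics/w8.png

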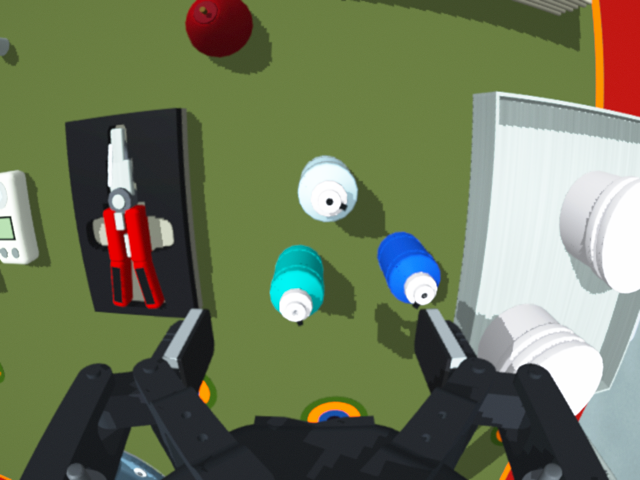

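```bash
python3 - <<'E'
from h import *
o=readout.get_obs(); c=dict(np.load("w8.npz"))
print("caps",wray(o,c,[[328,201],[295,308],[421,290]],.095).round(4).tolist())
print("shoulder pale L,R,near",wray(o,c,[[299,193],[357,193],[328,220],[328,191]],.066).round(4).tolist())
print("foot far edge",wray(o,c,[[327,156]],0.0).round(4).tolist())
E
```

```text
caps [[0.5152, -0.37], [0.4325, -0.3441], [0.4448, -0.4412]]
shoulder pale L,R,near [[0.5154, -0.3489], [0.5146, -0.3933], [0.4935, -0.3708], [0.5165, -0.3711]]
foot far edge [[0.5368, -0.3728]]
```

>>> {"name": "play_rows", "arguments": {
  "xyz": [
    [26, 10, 20],
    [26, 10, 50],
    [26, 10, 80],
    [26, 10, 110],
    [26, 10, 140],
    [26, 10, 160],
    [26, 10, 172],
    [26, 10, 172],
    [26, 10, 172],
    [26, 10, 172]
  ],
  "rot": [
    [0, 0, 0],
    [0, 0, 0],
    [0, 0, 0],
    [0, 0, 0],
    [0, 0, 0],
    [0, 0, 0],
    [0, 0, 0],
    [0, 0, 0],
    [0, 0, 0],
    [0, 0, 0]
  ],
  "grip": [1, 1, 1, 1, 1, 1, 1, 1, 1, 0.4]
}}

```text
time_s: 29.3
eef_pos: [0.5153, -0.3715, 0.05]
eef_rot: [0.001, 1.0, -0.01, 0.001]
wrist_force: [0.4, 0.3, -0.2]
opening: 0.818
grasp_force: 0.0
```

>>> {"name": "play_rows", "arguments": {
  "xyz": [
    [0, 0, 0],
    [0, 0, 0],
    [0, 0, 0],
    [0, 0, 0],
    [0, 0, 0],
    [0, 0, -20],
    [0, 0, -50],
    [0, 0, -90],
    [0, 0, -130],
    [0, 0, -130]
  ],
  "rot": [
    [0, 0, 0],
    [0, 0, 0],
    [0, 0, 0],
    [0, 0, 0],
    [0, 0, 0],
    [0, 0, 0],
    [0, 0, 0],
    [0, 0, 0],
    [0, 0, 0],
    [0, 0, 0]
  ],
  "grip": [0.4, 0.4, 0.4, 0.4, 0.4, 0.4, 0.4, 0.4, 0.4, 0.4]
}}

```text
time_s: 30.55
eef_pos: [0.5165, -0.3725, 0.1841]
eef_rot: [0.003, 1.0, -0.01, 0.003]
wrist_force: [0.1, -0.5, -1.3]
opening: 0.526
grasp_force: 61.4
```

```bash
python3 - <<'E'
from h import *
go(.597,-.002,.18,-.02)
o,c=cam("top"); hsv=cv2.cvtColor(c["color"],cv2.COLOR_RGB2HSV)
m=np.zeros((480,640),np.uint8); m[200:270,265:315]=1; m&=((hsv[...,1]<60)&(hsv[...,2]>130)).astype(np.uint8)
print("meter",cv2.minAreaRect((onplane(c,np.argwhere(m)[:,::-1],.03)[:,:2]*1000).astype(np.float32)))
E
```

```text
t 30.55 at [ 516.5 -372.5  184.1] yaw -0.02 tilt [ 0.0057 -0.0059] shift [  73.1 -372.     2.3] rotz 0.0 open 0.526
meter ((498.5740051269531, -0.10056686401367188), (110.8368148803711, 55.287593841552734), 0.24887040257453918)
```

>>> {"name": "play_rows", "arguments": {
  "xyz": [
    [8, -41, 0],
    [16, -83, 0],
    [24, -124, 0],
    [32, -165, 0],
    [40, -207, 0],
    [49, -248, 0],
    [57, -290, 0],
    [65, -331, 0],
    [74, -373, 0],
    [74, -373, 0]
  ],
  "rot": [
    [0, 0, 0],
    [0, 0, 0],
    [0, 0, 0],
    [0, 0, 0],
    [0, 0, 0],
    [0, 0, 0],
    [0, 0, 0],
    [0, 0, 0],
    [0, 0, 0],
    [0, 0, 0]
  ],
  "grip": [0.4, 0.4, 0.4, 0.4, 0.4, 0.4, 0.4, 0.4, 0.4, 0.4]
}}

```text
time_s: 31.85
eef_pos: [0.5952, 0.0037, 0.1771]
eef_rot: [-0.001, 1.0, -0.008, -0.002]
wrist_force: [0.1, 0.3, -1.8]
opening: 0.52
grasp_force: 61.6
```

```bash
python3 - <<'E'
from h import *
go(.598,0,.050,-.02)
E
```

```text
t 31.85 at [595.2   3.7 177.1] yaw -0.0162 tilt [-0.0032  0.0012] shift [  3.3   3.8 127.1] rotz 0.0038 open 0.52
```

>>> {"name": "play_rows", "arguments": {
  "xyz": [
    [2, 3, 25],
    [2, 3, 50],
    [2, 3, 75],
    [2, 3, 95],
    [2, 3, 108],
    [2, 3, 116],
    [2, 3, 121],
    [2, 3, 124],
    [2, 3, 125],
    [2, 3, 125]
  ],
  "rot": [
    [0, 0, 0],
    [0, 0, 0],
    [0, 0, 0],
    [0, 0, 0],
    [0, 0, 0],
    [0, 0, 0],
    [0, 0, 0],
    [0, 0, 0],
    [0, 0, 0],
    [0, 0, 0]
  ],
  "grip": [0.4, 0.4, 0.4, 0.4, 0.4, 0.4, 0.4, 0.4, 0.4, 0.4]
}}

```text
time_s: 33.1
eef_pos: [0.5984, -0.0024, 0.0541]
eef_rot: [0.0, 1.0, -0.01, 0.0]
wrist_force: [0.4, 0.2, -1.7]
opening: 0.524
grasp_force: 61.6
```

```bash
python3 - <<'E'
from h import *
go(.598,0,.0485,-.02); print(readout.get_obs()["wrist_force"])
E
```

```text
t 33.1 at [598.4  -2.4  54.1] yaw -0.0201 tilt [ 0.0006 -0.0001] shift [-0.4 -2.4  5.6] rotz -0.0001 open 0.524
[ 0.37045805  0.21538056 -1.72590982]
```

>>> {"name": "play_rows", "arguments": {
  "xyz": [
    [0, 0, 1],
    [0, 0, 2],
    [0, 0, 3],
    [0, 0, 4],
    [0, 0, 4.5],
    [0, 0, 5],
    [0, 0, 5],
    [0, 0, 5],
    [0, 0, 5],
    [0, 0, 5]
  ],
  "rot": [
    [0, 0, 0],
    [0, 0, 0],
    [0, 0, 0],
    [0, 0, 0],
    [0, 0, 0],
    [0, 0, 0],
    [0, 0, 0],
    [0, 0, 0],
    [0, 0, 0],
    [0, 0, 0]
  ],
  "grip": [0.4, 0.4, 0.4, 0.4, 0.4, 0.4, 0.4, 0.4, 0.4, 0.4]
}}

```text
time_s: 34.35
eef_pos: [0.5983, -0.0024, 0.0497]
eef_rot: [0.0, 1.0, -0.01, 0.0]
wrist_force: [-3.5, 0.2, 8.4]
opening: 0.526
grasp_force: 62.4
```

>>> {"name": "play_rows", "arguments": {
  "xyz": [
    [0, 0, -0.5],
    [0, 0, -0.5],
    [0, 0, -0.5],
    [0, 0, -0.5],
    [0, 0, -0.5],
    [0, 0, -0.5],
    [0, 0, -20],
    [0, 0, -60],
    [0, 0, -110],
    [0, 0, -160]
  ],
  "rot": [
    [0, 0, 0],
    [0, 0, 0],
    [0, 0, 0],
    [0, 0, 0],
    [0, 0, 0],
    [0, 0, 0],
    [0, 0, 0],
    [0, 0, 0],
    [0, 0, 0],
    [0, 0, 0]
  ],
  "grip": [0.4, 0.4, 0.8, 0.8, 0.8, 0.8, 0.8, 0.8, 0.8, 0.8]
}}

```text
time_s: 35.6
eef_pos: [0.5982, -0.0024, 0.2118]
eef_rot: [0.0, 1.0, -0.01, 0.001]
wrist_force: [0.7, 0.0, 0.1]
opening: 0.799
grasp_force: 0.0
```

>>> {"name": "play_rows", "arguments": {
  "xyz": [
    [0, 0, -30],
    [-60, 0, -60],
    [-120, 0, -90],
    [-180, 0, -90],
    [-220, 0, -90],
    [-220, 0, -90],
    [-220, 0, -90],
    [-220, 0, -90],
    [-220, 0, -90],
    [-220, 0, -90]
  ],
  "rot": [
    [0, 0, 0],
    [0, 0, 0],
    [0, 0, 0],
    [0, 0, 0],
    [0, 0, 0],
    [0, 0, 0],
    [0, 0, 0],
    [0, 0, 0],
    [0, 0, 0],
    [0, 0, 0]
  ],
  "grip": [0.8, 0.8, 0.8, 0.8, 0.8, 0.8, 0.8, 0.8, 0.8, 0.8]
}}

```text
time_s: 36.85
eef_pos: [0.3785, 0.002, 0.2985]
eef_rot: [-0.0, 1.0, -0.01, -0.001]
wrist_force: [-0.1, -0.2, -1.2]
opening: 0.801
grasp_force: 0.0
```

```bash
python3 - <<'E'
from h import *
o,c=cam("scene"); save(c,"pics/s9.png",s=1.25)
E
```

```text
(no output)
```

View pics/s9.png

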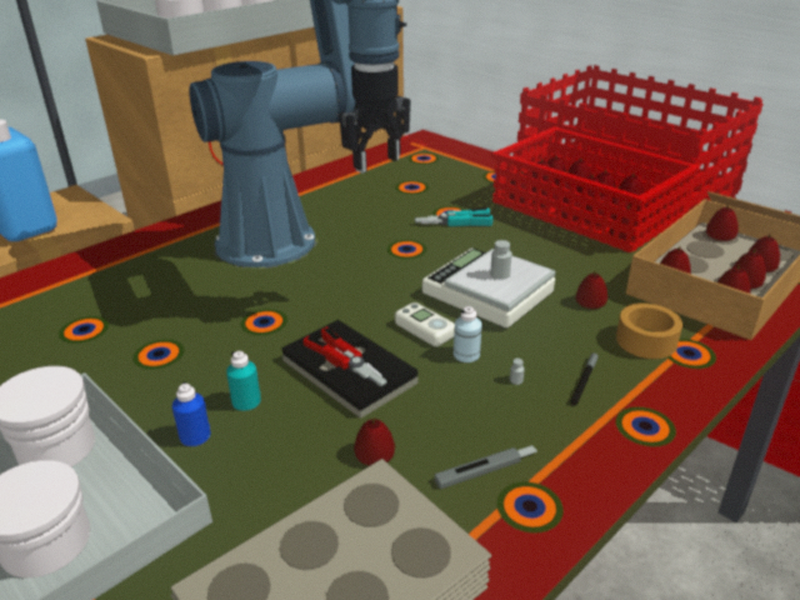

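The scene view shows everything in place: shears in the foam (345,358), weight on the pan (501,260), meter flat (427,323), and the bottle upright behind it (467,335). The apples and the small weight haven't moved, so I'm handing in.

```bash
python3 -c "
from bench import ctrl
print(ctrl.hand_in())"
```

```text
the job is handed in; nothing more can be done
None
```

The bench is set up as asked and the job is handed in at about 37 s of the 115 s allowed; the hand-in gave no verdict, but the last scene view and my position checks showed every part in place and the bystanders unmoved.

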